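Bring the probe carriage over the coaxial load

TASK

Slide the probe carriage along its rail by the orange knob until the probe tip stands right over the middle of the white round coaxial load, then let go of the knob. The load waits on the black mat beside the rail among other parts; leave it where it stands.

Things in the scene. Friction and masses are not known exactly. Their poses are not given: they have to be found in the camera images.
- probe_carriage (a joint): Slide of the blue probe carriage along its straight rail on a grey bed (160 x 420 x 12 mm, lying on the worktop with its length roughly across the robot's view, turned up to 0.15 rad). Value in m: 0 at the parked end (the right end seen from the robot), 0.33 at the other end; it grows as the carriage moves to the left (world +y, turned with the bed). It starts near the parked end. Sliding it takes about 2 N plus 4 N per m/s, and it stays where it is left (no spring).
- carriage_knob (a point): Grip point on the carriage's upright round orange knob, on its axis. The orange grip is 26 mm in diameter and 46 mm tall, its top 17 mm above this point and its lower end 29 mm below it; the blue carriage top (54 mm across the rail, 58 mm along it) is 46 mm below this point. The point is 95 mm above the worktop. Axes: y along the rail in the direction of growing joint value, z up, x across the rail away from the probe. Nothing else on the bed is higher than the knob.
- probe_tip (a point): Lower end of the small red probe tip, 53 mm above the worktop, at the end of the steel arm on the robot's side of the carriage, under the middle of a black read-out head (26 x 34 mm, its top 94 mm above the worktop). It moves with the carriage: it lies 90 mm from the knob's axis, straight across the rail towards the robot, and passes above the parts on the mat. Same axes as the knob.
- coax_load: White round coaxial load, a drum 34 mm in diameter and 32 mm tall standing upright on the black mat of the bed with a small gold pin in its middle on top, loose, about 45 g. Origin: centre of its underside, 14 mm above the worktop. It stands in any of three places along the mat, under the path of the probe tip (within 3 mm across the rail); the other two places hold a steel barrel adapter lying down and a plain steel pin.
Mind the look-alikes: they are no part of the job. Of the things that look like the coax_load, the middle-sized one is meant.

How it is judged:
At the end, for the whole second after the job is handed in: The probe tip stands over the middle of the coaxial load, within 13 mm seen from above; the carriage is at rest, and the load is within 10 mm of where it stood at the start (horizontal distance between probe_tip and coax_load below 0.013 m and velocity of joint probe_carriage between -0.005 and 0.005 m/s and distance of coax_load from where it was at the start of the episode below 0.01 m); the robot touches nothing.
It fails at once if the coaxial load is pushed or lifted more than 15 mm from where it stood (distance of coax_load from where it was at the start of the episode above 0.015 m).
It also fails if it takes over 35 s, if anything falls off the work surface, if the arm or the gripper's body presses on something with over 40 N, if the wrist force passes 120 N, or if a joint passes its speed limit or range.

ROBOT

A 6-joint arm with a two-finger parallel gripper is mounted at the origin on a cart in front of the work surface, level with it; the furniture and walls round the work are solid. World frame = base frame: x ahead of the robot, y to its left, z up, the work surface at z = 0. Lengths are in m, angles in rad, forces in N, time in s.
With the tool pointing down it reaches from about 0.25 to 0.8 m from the base axis. Payload 3.9 kg.
Tool frame: the origin (TCP) lies on the centre line of the jaws, within the pads' length; the fingertips stand 14 mm ahead of it and the grasp point (between the pads) lies 5 mm behind it (manip.tip_reach is the distance from the TCP to the fingertips, in m); z points along the fingers, y is the direction in which the jaws open and shut (so a half turn about z gives the same grasp; the last joint's range is limited). The gripper opens to 85 mm and grips with 20 to 120 N. Pads are 22 mm wide; open, the fingers measure 114 mm over their backs; the gripper's body (76 mm by 85 mm) begins 54 mm behind the grasp point. The pads swing forward as they close: fully open they stand 13 mm farther back than shut.
Start: joints at [1.121, 0.26, -0.138, 1.173, 0, 1.571], TCP at [0.228, 0.473, 0.245] pointing down, gripper open.
Joint ranges: [-2.78, 2.78], [-0.83, 1.72], [-1.28, 1.37], [-1.9, 2.12], [-1.57, 1.48], [-3.14, 3.14]. Speed limits (rad/s): [2.57, 2.57, 3.14, 3.14, 3.14, 3.14].

INTERFACE

Orientations are given as a unit quaternion [w, x, y, z].
In Python, from cell import manip, read_camera, silhouettes, spot_point gives the robot as it stands.
- The arm moves only by the tool move_arm, never from a script. Its argument "moves" is a list of rows, each an object with "dp": the shift along the world's x, y, z in mm, a list of three; "twist": the turn about the world's z in rad. A call has 1 to 12 rows; each row is the pose to reach, as a shift and turn from the pose measured when the call began; what a row does not reach only later rows make up. A row lasts 1/12 s, in which the tool goes at most 41.7 mm and 7.16 degrees, less where a joint would pass 70% of its speed; a pose out of reach is approached as far as the arm can. A call with a gripper value outside its range is refused whole. "gripper" is the closure, from -1 (fully open) to 1 (shut), so that 0 is half open, set as the call begins (left out, the last holds). The fingers move at their own pace and stop on an object; "grip_force" is the grip in N (left out, the last holds). Time passes only in rows, so rows that repeat a pose let the fingers close. It gives the time, the measured TCP pose, the force and the opening at its end, in the units of the state.
- manip.get_obs(): the state, without advancing time (a new reading comes with each control period).
- read_camera(name): name is "scene" or "top" or "wrist"; returns a dict with "color" (400x640x3 uint8, red, green, blue), "depth" (400x640 float32, m along the optical axis (not along the pixel's ray), 0 where there is no reading), "vfov" (degrees; the focal length in pixels is half the picture's height over the tangent of half this angle, whatever the lens; pixels are square), "cx", "cy" (the principal point, pixels), "dist" ([k1, k2, p1, p2, k3] as OpenCV has them; the pictures are not rectified), "origin" and "orientation" of the camera in the world; the wrist camera has in their place "mount" (4x4, takes a point from camera to tool coordinates, whose origin is the TCP and whose axes are the flange's). Camera axes: x right, y up, looking along -z (the intrinsics and any distortion apply to the point x, -y, -z); pixel columns grow to the right and rows downward; lengths in m; the calibration is good to about 2 mm. A picture is of the moment at which its call begins: read the wrist's pose just before it.
- manip.sign_off(): hands the job in, once; it reports no verdict.
Trained networks look in the newest picture that a camera, given by its name, has taken for a name from the list of things; names that differ only in an ending like _2 or _b are one class to them, and where a whole thing is asked for, a point or a joint stands for the part that bears it (a point fixed in the world has none). Each returns a list of dicts, best first, with "score" (0 to 1); they miss things now and then, are a little off and sometimes report something else, mostly with a low value. They report only what shows in the picture. A call takes as long as a camera call. They do not tell look-alikes from the thing itself.
- silhouettes(camera, label): "region" (400x640 bool, what is visible of it) and "position" ([column, row] as shares, 0 to 1, of the picture: columns of its width, rows of its height, amid what is visible of it).
- spot_point(camera, label): "position" ([column, row] as shares, 0 to 1, of the picture: columns of its width, rows of its height: a listed point, or the origin of a listed thing).
The state is a dict: "clock": time; "joints": joint angles; "dq": joint speeds; "tau": joint torques, N m; "tool_pos": TCP position; "tool_rot": TCP orientation; "contact_force": force on the tool from outside, world axes, zero at the start; "wrist_torque": the same for the moment, N m; "gripper_width": finger opening in m.
Only numpy, scipy, OpenCV 4.12 (cv2) and the standard library are available. Lean on these libraries where they do the work, as an engineer would, in place of code of your own. Each camera call takes 0.05 s, during which the arm holds its last target.

## Working session

There is one attempt and no reset: what is moved stays moved. The work goes in short steps, Python scripts to look and compute and a tool call to move; the robot and the scene stay as the last step left them, time stands still between calls to the robot, and variables do not carry over. Pictures are saved under pics/ and viewed, and the job is handed in when it is done.

Besides the shell and the picture viewer there is one more tool, called after "Call:" by a JSON object that holds its "api" and its "payload". move_arm: Moves the arm, as the interface text tells. Its arguments: {"type":"object","properties":{"moves":{"type":"array"},"gripper":{"type":"number"},"grip_force":{"type":"number"}},"required":["moves"]}

```bash
ls; mkdir -p pics; cat > h.py <<'E'
import numpy as np,cv2
from cell import manip, read_camera, silhouettes, spot_point
from scipy.spatial.transform import Rotation as R
def K(c):
    f=200/np.tan(np.radians(c['vfov'])/2); return np.array([[f,0,c['cx']],[0,f,c['cy']],[0,0,1]])
def pose(c,obs=None):
    if 'mount' in c:
        M=np.array(c['mount']);q=np.array(obs['tool_rot']);T=np.eye(4);T[:3,:3]=R.from_quat(q[[1,2,3,0]]).as_matrix();T[:3,3]=obs['tool_pos'];return T@M
    o=np.array(c['orientation']);T=np.eye(4)
    T[:3,:3]=o if o.shape==(3,3) else R.from_quat(o[[1,2,3,0]]).as_matrix();T[:3,3]=c['origin'];return T
def ray(c,px,T):
    u=cv2.undistortPoints(np.array(px,float).reshape(-1,1,2),K(c),np.array(c['dist'],float)).reshape(-1,2)
    d=np.c_[u[:,0],-u[:,1],-np.ones(len(u))]@T[:3,:3].T
    return T[:3,3],d
def atz(c,px,z,T):
    o,d=ray(c,px,T); return o+d*((z-o[2])/d[:,2])[:,None]
def dep(c,px,T):
    o,d=ray(c,px,T); px=np.array(px).reshape(-1,2)
    z=np.array([c['depth'][int(round(p[1])),int(round(p[0]))] for p in px]); return o+d*z[:,None]
E
python3 - <<'E'
from h import *
for n in('scene','top'):
    c=read_camera(n); cv2.imwrite(f'pics/{n}0.png',c['color'][:,:,::-1]); T=pose(c); print(n,T[:3,3].round(3),c['dist'])
    for l,z in(('carriage_knob',.095),('probe_tip',.053),('coax_load',.014)):
        for s in spot_point(n,l)[:4]:
            p=np.array(s['position'])*[640,400]; print(l,round(s['score'],2),p.round(),atz(c,p,z,T).round(4)[0])
    for s in silhouettes(n,'coax_load'):
        print('sil',round(s['score'],2),np.array(s['position'])*[640,400],s['region'].sum())
print(manip.get_obs())
E
```

```text
pics
scene [-0.107 -0.653  0.469] [-0.01534641  0.          0.          0.          0.        ]
carriage_knob 0.92 [328. 189.] [ 0.5033 -0.0274  0.095 ]
probe_tip 0.7 [290. 226.] [ 0.408  -0.0273  0.053 ]
coax_load 0.93 [395. 269.] [ 0.4786 -0.2097  0.014 ]
coax_load 0.83 [270. 229.] [0.4218 0.0493 0.014 ]
coax_load 0.55 [340. 290.] [ 0.3698 -0.19    0.014 ]
sil 0.66 [395.776 260.32 ] 702
sil 0.64 [270.08 220.8 ] 300
sil 0.57 [341.696 284.28 ] 272
sil 0.42 [323.328 214.32 ] 1894
top [ 0.292 -0.016  0.937] [-0.13156842  0.          0.          0.          0.        ]
carriage_knob 0.61 [314. 204.] [ 0.4925 -0.0348  0.095 ]
probe_tip 0.62 [315. 252.] [ 0.4126 -0.0254  0.053 ]
coax_load 0.93 [395. 204.] [ 0.4907 -0.1952  0.014 ]
coax_load 0.67 [394. 261.] [ 0.38   -0.1753  0.014 ]
coax_load 0.64 [280. 256.] [0.4191 0.0436 0.014 ]
sil 0.44 [394.496 260.68 ] 134
{'clock': 0.5, 'joints': array([ 1.12100413e+00,  2.60016845e-01, -1.38174103e-01,  1.17272200e+00,
       -3.81301066e-05,  1.57080623e+00]), 'dq': array([-0.00013576,  0.00204035,  0.00225572, -0.00130908,  0.00034918,
       -0.00036541]), 'tau': array([-1.97126033e-04, -4.05246055e+01,  2.54001009e+01,  3.14826510e-03,
       -7.43632722e-05, -1.73208328e-06]), 'tool_pos': array([0.22824448, 0.47272591, 0.24526737]), 'tool_rot': array([ 5.58169493e-06,  2.23009904e-01,  9.74816177e-01, -6.10937175e-05]), 'contact_force': array([-0.09868243, -1.15748011,  1.00946185]), 'wrist_torque': array([-0.01889693, -0.00134075, -0.0217715 ]), 'gripper_width': 0.08535404043578167}
```

View pics/scene0.png

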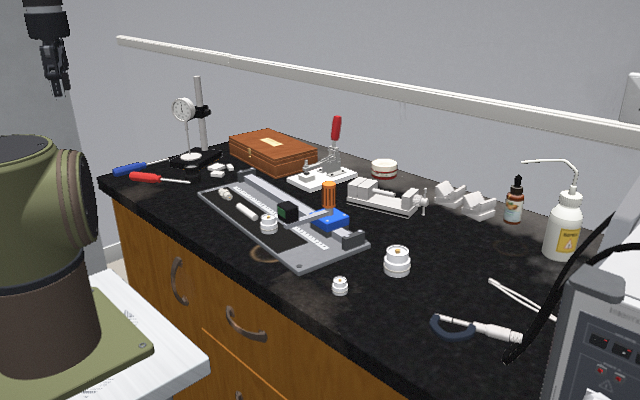

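View pics/top0.png

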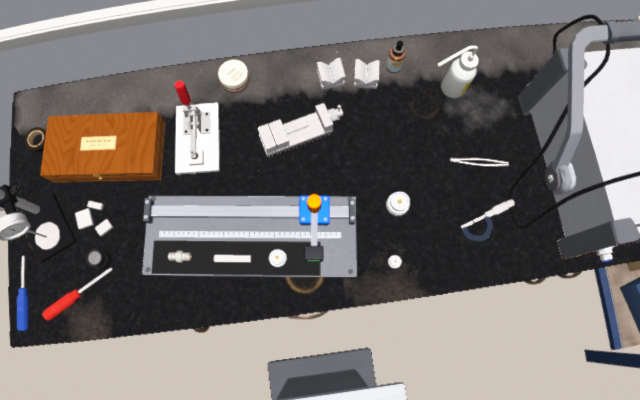

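```bash
python3 - <<'E'
import cv2
a=cv2.imread('pics/top0.png')[150:310,200:440];cv2.imwrite('pics/top0c.png',cv2.resize(a,None,fx=3.3,fy=3.3,interpolation=3))
a=cv2.imread('pics/scene0.png')[150:310,220:440];cv2.imwrite('pics/scene0c.png',cv2.resize(a,None,fx=3.5,fy=3.5,interpolation=3))
E
```

```text
(no output)
```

View pics/top0c.png

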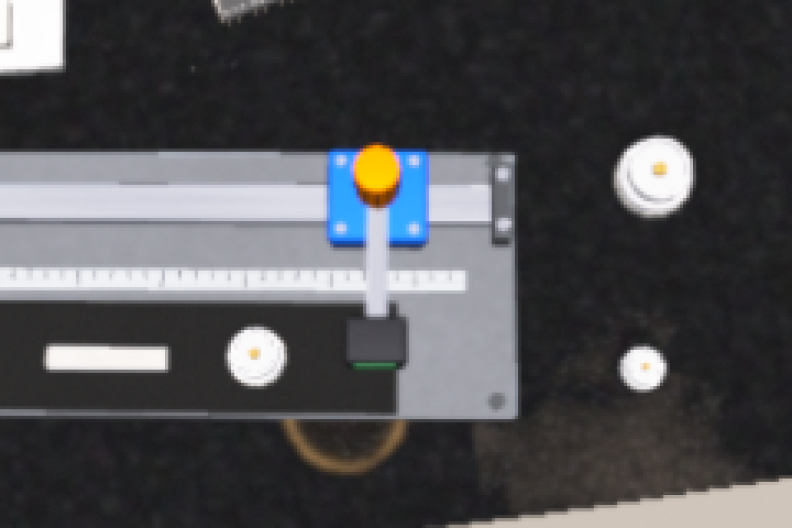

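View pics/scene0c.png

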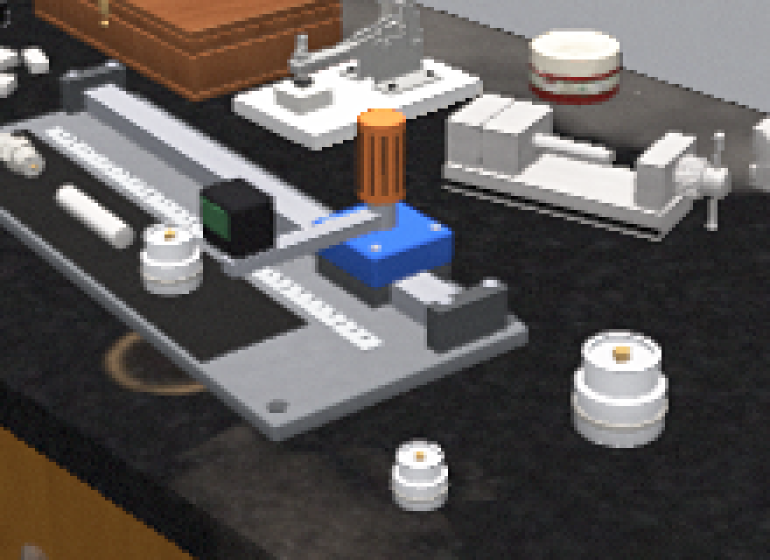

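Candidates for the load in the top view are the large drum at (395,204), the small one at (394,261) and the middle-sized one on the mat at (278,257). The one on the mat is meant: it is the middle size and stands under the probe's path. Next I refine the geometry.

```bash
cat > m.py <<'E'
from h import *
def meas(n):
    c=read_camera(n);T=pose(c);a=c['color'].astype(int);hsv=cv2.cvtColor(c['color'],cv2.COLOR_RGB2HSV)
    v,u=np.mgrid[:400,:640];P=dep(c,np.c_[u.ravel(),v.ravel()],T).reshape(400,640,3)
    out={}
    org=(a[...,0]>120)&(hsv[...,0]>8)&(hsv[...,0]<24)&(hsv[...,1]>200)&(P[...,2]>.055)&(P[...,2]<.125)&(P[...,0]>.3)&(P[...,0]<.6)&(abs(P[...,1])<.4)
    q=P[org]; print(n,'orange n',org.sum(),'P min',q.min(0).round(4),'max',q.max(0).round(4))
    t=org&(P[...,2]>.108); 
    if t.any(): print(' knob top depth mean',P[t].mean(0).round(4), 'px',u[t].mean().round(1),v[t].mean().round(1),'-> atz .112',atz(c,[[u[t].mean(),v[t].mean()]],.112,T).round(4))
    w=(hsv[...,1]<60)&(a[...,0]>130)&(P[...,2]>.030)&(P[...,2]<.056)&(P[...,0]>.35)&(P[...,0]<.45)&(P[...,1]>.0)&(P[...,1]<.35)
    nn,lab,st,ce=cv2.connectedComponentsWithStats(w.astype(np.uint8))
    for i in range(1,nn):
        if st[i,4]>15:
            k=lab==i;print(' white',ce[i].round(1),st[i,4],P[k].min(0).round(4),P[k].max(0).round(4), P[k].mean(0).round(4))
    return c,T,P,a
E
python3 - <<'E'
from m import *
meas('scene')
c,T,P,a=meas('top')
print('bed corners',atz(c,[[146,275],[356,275.5],[356.5,197]],.012,T).round(4))
print('bluepx/head')
b=(a[...,2]>150)&(a[...,0]<80)&(abs(P[...,2]-.049)<.01)&(P[...,0]>.4)&(P[...,0]<.6)
print('blue',P[b].mean(0),P[b].min(0),P[b].max(0))
h=(abs(P[...,2]-.094)<.006)&(P[...,0]<.45)&(P[...,0]>.33)&(abs(P[...,1])<.3)
print('head',P[h].mean(0),P[h].min(0),P[h].max(0))
# mat/bed front edge line by hough-like: bed mask z~.012
m=((abs(P[...,2]-.012)<.004)&(P[...,0]>.3)&(P[...,0]<.6)&(P[...,1]>-.15)&(P[...,1]<.4)).astype(np.uint8)
cs,_=cv2.findContours(m,0,1);k=max(cs,key=cv2.contourArea);r=cv2.minAreaRect(P[k[:,0,1],k[:,0,0],:2].astype(np.float32));print(r)
E
```

```text
scene orange n 1 P min [ 0.4881 -0.0284  0.1105] max [ 0.4881 -0.0284  0.1105]
 knob top depth mean [ 0.4881 -0.0284  0.1105] px 322.0 184.0 -> atz .112 [[ 0.4857 -0.031   0.112 ]]
 white [224.4 191.2] 36 [0.4366 0.2138 0.0304] [0.4494 0.2553 0.0347] [0.4428 0.2318 0.0321]
 white [268.5 220.4] 174 [0.4012 0.0289 0.0301] [0.4323 0.0603 0.0459] [0.4135 0.0409 0.0387]
top orange n 69 P min [ 0.4832 -0.0448  0.0805] max [ 0.5079 -0.0232  0.1133]
 knob top depth mean [ 0.4969 -0.0347  0.1111] px 313.9 200.0 -> atz .112 [[ 0.4966 -0.0347  0.112 ]]
 white [277.2 257.2] 219 [0.3996 0.0319 0.0301] [0.4311 0.0631 0.0478] [0.4142 0.0469 0.0396]
 white [178.3 255.8] 72 [0.4344 0.2167 0.0301] [0.4498 0.2566 0.0363] [0.4425 0.2357 0.0324]
bed corners [[ 0.4164  0.3089  0.012 ]
 [ 0.3623 -0.0972  0.012 ]
 [ 0.5161 -0.1218  0.012 ]]
bluepx/head
blue [ 0.4912853  -0.03332122  0.04834752] [ 0.46509947 -0.06609632  0.03964405] [ 0.52599932 -0.00299657  0.05250821]
head [ 0.4056813  -0.02207883  0.09346723] [ 0.39195523 -0.0396881   0.08801817] [ 0.42024761 -0.00368959  0.09931294]
((0.4464905261993408, 0.10214373469352722), (0.42074283957481384, 0.11611688882112503), 81.91645050048828)
```

Measured: bed y axis ≈ (0.137, 0.991), knob ≈ (0.496, -0.035), so the tip is ≈ (0.407, -0.022). The load is at ≈ (0.415, 0.0475), a slide of ≈70 mm. I move above the knob with the jaws along the rail.

Call:
{"api": "move_arm", "payload": {"moves": [{"dp": [16, -30, 0], "twist": 0.03}, {"dp": [34, -63, 0], "twist": 0.06}, {"dp": [51, -96, 0], "twist": 0.09}, {"dp": [69, -130, 0], "twist": 0.12}, {"dp": [87, -164, 0], "twist": 0.15}, {"dp": [105, -198, 0], "twist": 0.18}, {"dp": [123, -232, 0], "twist": 0.21}, {"dp": [141, -266, 0], "twist": 0.24}, {"dp": [159, -300, 0], "twist": 0.27}, {"dp": [177, -334, 0], "twist": 0.3}, {"dp": [195, -368, 0], "twist": 0.313}, {"dp": [213, -402, 0], "twist": 0.313}], "gripper": -1, "grip_force": 30}}

```text
clock: 1.6
tool_pos: [0.4419, 0.0689, 0.2456]
tool_rot: [0.0, 0.068, 0.998, 0.0]
contact_force: [0.1, 1.2, 0.3]
gripper_width: 0.0853
```

Call:
{"api": "move_arm", "payload": {"moves": [{"dp": [18, -35, 0], "twist": 0}, {"dp": [36, -70, 0], "twist": 0}, {"dp": [54, -104, 0], "twist": 0}, {"dp": [54, -104, 0], "twist": 0}, {"dp": [54, -104, 0], "twist": 0}]}}

```text
clock: 2.02
tool_pos: [0.4965, -0.0368, 0.2454]
tool_rot: [0.0, 0.07, 0.998, 0.0]
contact_force: [-0.4, 1.7, -0.4]
gripper_width: 0.0852
```

```bash
python3 - <<'E'
from h import *
o=manip.get_obs();c=read_camera('wrist');T=pose(c,o);print(o['tool_pos'],o['tool_rot'],T[:3,3])
cv2.imwrite('pics/w1.png',c['color'][:,:,::-1])
for l,z in(('carriage_knob',.095),('probe_tip',.053),('coax_load',.014)):
    for s in spot_point('wrist',l)[:4]:
        p=np.array(s['position'])*[640,400]; print(l,round(s['score'],2),p.round(),atz(c,p,z,T).round(4)[0])
E
```

```text
[ 0.49649261 -0.03677406  0.24537787] [3.41809168e-04 7.01443161e-02 9.97536750e-01 3.02110421e-04] [ 0.42709726 -0.02673353  0.37358082]
carriage_knob 0.62 [319. 192.] [ 0.4974 -0.035   0.095 ]
probe_tip 0.7 [318.  79.] [ 0.4082 -0.0226  0.053 ]
coax_load 0.78 [169. 190.] [ 0.4936 -0.194   0.014 ]
coax_load 0.63 [388.  80.] [0.4164 0.0444 0.014 ]
coax_load 0.6 [162.  77.] [ 0.3815 -0.1733  0.014 ]
```

View pics/w1.png

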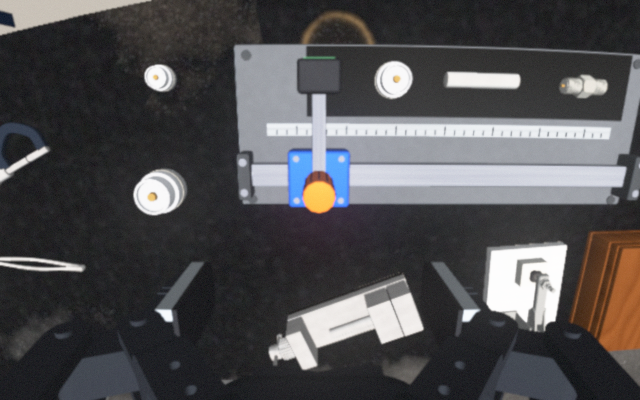

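The wrist view shows the knob at (319,192) and the middle drum at (393,79), which agrees with the earlier measurements. I descend with the TCP at z = 0.090 and then grip.

Call:
{"api": "move_arm", "payload": {"moves": [{"dp": [0, 2, -30], "twist": 0}, {"dp": [0, 2, -60], "twist": 0}, {"dp": [0, 2, -90], "twist": 0}, {"dp": [0, 2, -115], "twist": 0}, {"dp": [0, 2, -135], "twist": 0}, {"dp": [0, 2, -150], "twist": 0}, {"dp": [0, 2, -155], "twist": 0}, {"dp": [0, 2, -155], "twist": 0}]}}

```text
clock: 2.88
tool_pos: [0.4936, -0.0307, 0.0897]
tool_rot: [-0.001, 0.066, 0.998, 0.0]
contact_force: [-0.1, 1.0, 0.5]
gripper_width: 0.0855
```

Call:
{"api": "move_arm", "payload": {"moves": [{"dp": [0, 0, 0], "twist": 0}, {"dp": [0, 0, 0], "twist": 0}, {"dp": [0, 0, 0], "twist": 0}, {"dp": [0, 0, 0], "twist": 0}, {"dp": [0, 0, 0], "twist": 0}, {"dp": [0, 0, 0], "twist": 0}, {"dp": [0, 0, 0], "twist": 0}, {"dp": [0, 0, 0], "twist": 0}, {"dp": [0, 0, 0], "twist": 0}, {"dp": [0, 0, 0], "twist": 0}], "gripper": 1, "grip_force": 30}}

```text
clock: 3.72
tool_pos: [0.4943, -0.0312, 0.0906]
tool_rot: [-0.0, 0.067, 0.998, 0.0]
contact_force: [-0.7, -1.9, 5.6]
gripper_width: 0.0255
```

Call:
{"api": "move_arm", "payload": {"moves": [{"dp": [1, 6, 0], "twist": 0}, {"dp": [2, 13, 0], "twist": 0}, {"dp": [3, 20, 0], "twist": 0}, {"dp": [4, 27, 0], "twist": 0}, {"dp": [5, 34, 0], "twist": 0}, {"dp": [5.5, 41, 0], "twist": 0}, {"dp": [6.5, 48, 0], "twist": 0}, {"dp": [7.5, 54, 0], "twist": 0}, {"dp": [8, 60, 0], "twist": 0}, {"dp": [9, 65, 0], "twist": 0}, {"dp": [9, 65, 0], "twist": 0}, {"dp": [9, 65, 0], "twist": 0}]}}

```text
clock: 4.72
tool_pos: [0.5037, 0.035, 0.0907]
tool_rot: [-0.0, 0.066, 0.998, 0.001]
contact_force: [2.0, 2.8, 0.6]
gripper_width: 0.025
```

```bash
python3 - <<'E'
from h import *
for n in('scene','top','wrist'):
    o=manip.get_obs();c=read_camera(n); cv2.imwrite(f'pics/{n}2.png',c['color'][:,:,::-1]); T=pose(c,o)
    for l,z in(('carriage_knob',.095),('probe_tip',.053),('coax_load',.014)):
        for s in spot_point(n,l)[:4]:
            p=np.array(s['position'])*[640,400]; print(n,l,round(s['score'],2),p.round(),atz(c,p,z,T).round(4)[0])
a=cv2.imread('pics/scene2.png')[150:310,200:420];cv2.imwrite('pics/scene2c.png',cv2.resize(a,None,fx=3.5,fy=3.5,interpolation=3))
E
```

```text
scene carriage_knob 0.63 [306. 179.] [0.5111 0.0398 0.095 ]
scene probe_tip 0.8 [267. 207.] [0.4298 0.0635 0.053 ]
scene coax_load 0.66 [397. 268.] [ 0.4827 -0.2121  0.014 ]
scene coax_load 0.56 [270. 231.] [0.4168 0.0436 0.014 ]
scene coax_load 0.5 [337. 287.] [ 0.3731 -0.1806  0.014 ]
top coax_load 0.66 [396. 204.] [ 0.4907 -0.1981  0.014 ]
top coax_load 0.54 [396. 261.] [ 0.379  -0.1781  0.014 ]
wrist carriage_knob 0.74 [316. 296.] [0.5072 0.0334 0.095 ]
```

View pics/scene2c.png

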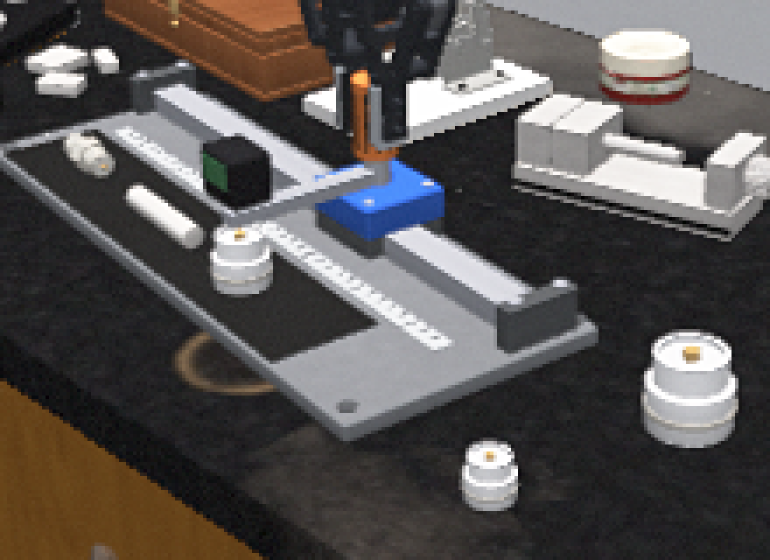

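View pics/wrist2.png

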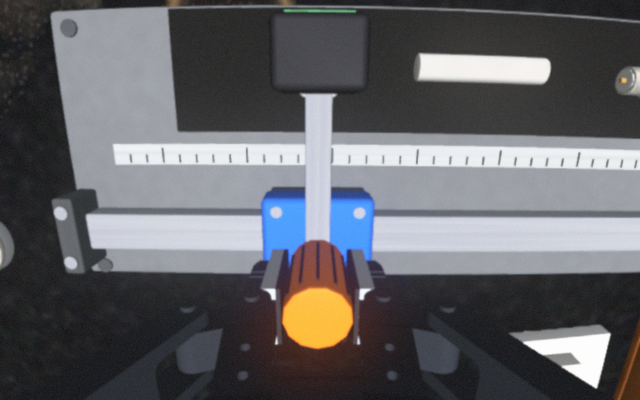

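The load is hidden under the head, as it should be. The tip should be at ≈ (0.417, 0.046) against the load at (0.4155, 0.046), so I release and rise.

Call:
{"api": "move_arm", "payload": {"moves": [{"dp": [0, 0, 0], "twist": 0}, {"dp": [0, 0, 0], "twist": 0}, {"dp": [0, 0, 0], "twist": 0}, {"dp": [0, 0, 0], "twist": 0}, {"dp": [0, 0, 0], "twist": 0}, {"dp": [0, 0, 0], "twist": 0}, {"dp": [0, 0, 0], "twist": 0}, {"dp": [0, 0, 0], "twist": 0}], "gripper": -1}}

```text
clock: 5.98
tool_pos: [0.5035, 0.0337, 0.0907]
tool_rot: [-0.0, 0.067, 0.998, 0.0]
contact_force: [-0.2, -0.5, 0.1]
gripper_width: 0.0853
```

Call:
{"api": "move_arm", "payload": {"moves": [{"dp": [0, 0, 15], "twist": 0}, {"dp": [0, 0, 40], "twist": 0}, {"dp": [0, 0, 70], "twist": 0}, {"dp": [0, 0, 100], "twist": 0}, {"dp": [0, 0, 130], "twist": 0}, {"dp": [0, 0, 155], "twist": 0}, {"dp": [0, 0, 155], "twist": 0}, {"dp": [0, 0, 155], "twist": 0}]}}

```text
clock: 6.65
tool_pos: [0.5047, 0.0338, 0.2473]
tool_rot: [0.002, 0.067, 0.998, 0.0]
contact_force: [-0.4, 0.2, -0.5]
gripper_width: 0.0854
```

```bash
python3 - <<'E'
from m import *
for n in('scene','wrist'):
    o=manip.get_obs();c=read_camera(n); cv2.imwrite(f'pics/{n}3.png',c['color'][:,:,::-1]); T=pose(c,o)
    for l,z in(('carriage_knob',.095),('probe_tip',.053),('coax_load',.014)):
        for s in spot_point(n,l)[:3]:
            p=np.array(s['position'])*[640,400]; print(n,l,round(s['score'],2),p.round(),atz(c,p,z,T).round(4)[0])
meas('scene')
a=cv2.imread('pics/scene3.png')[150:260,200:360];cv2.imwrite('pics/scene3c.png',cv2.resize(a,None,fx=5,fy=5,interpolation=3))
E
```

```text
scene carriage_knob 0.93 [306. 175.] [0.5236 0.0558 0.095 ]
scene probe_tip 0.68 [267. 212.] [0.416  0.0482 0.053 ]
scene coax_load 0.67 [393. 271.] [ 0.4701 -0.2137  0.014 ]
scene coax_load 0.59 [336. 290.] [ 0.3649 -0.1851  0.014 ]
scene coax_load 0.24 [269. 212.] [0.4691 0.1126 0.014 ]
wrist carriage_knob 0.72 [313. 196.] [0.5052 0.0304 0.095 ]
wrist coax_load 0.91 [107. 194.] [ 0.4935 -0.1922  0.014 ]
wrist coax_load 0.61 [98. 86.] [ 0.3851 -0.1697  0.014 ]
scene orange n 2 P min [0.4949 0.0369 0.1084] max [0.4953 0.0372 0.1102]
 knob top depth mean [0.4951 0.037  0.1093] px 301.0 174.5 -> atz .112 [[0.4906 0.0318 0.112 ]]
 white [224.8 191.3] 32 [0.4374 0.2134 0.0301] [0.4489 0.251  0.0347] [0.4432 0.231  0.0319]
 white [268.6 220.6] 174 [0.3997 0.0289 0.03  ] [0.433  0.0621 0.0524] [0.4131 0.0401 0.0386]
```

View pics/scene3c.png

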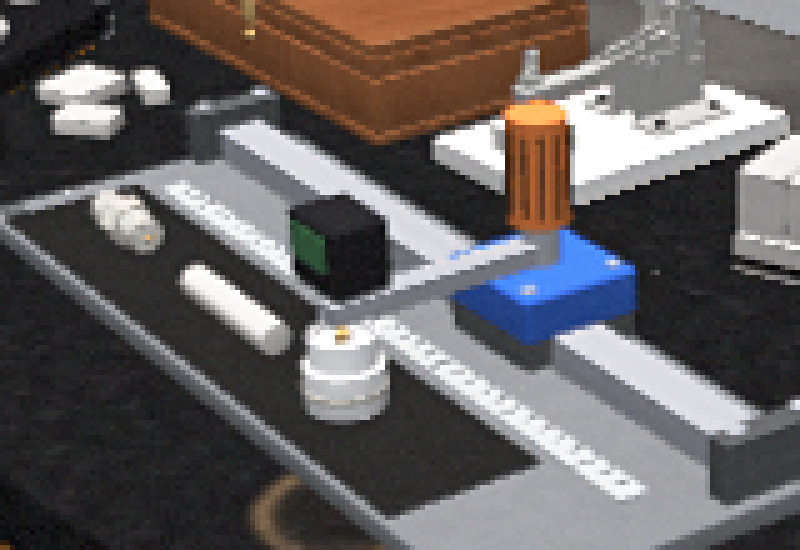

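View pics/wrist3.png

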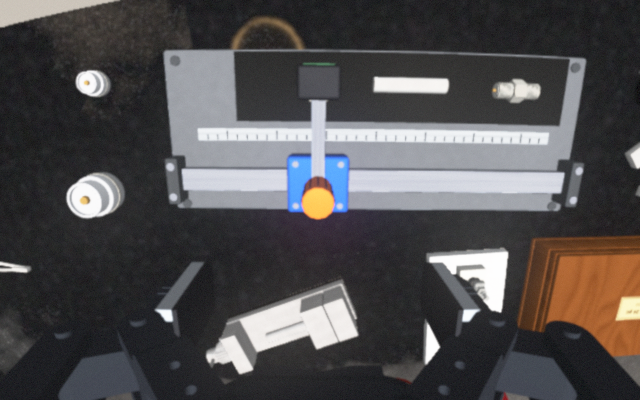

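```bash
python3 - <<'E'
from h import *
for n in('wrist','top'):
    o=manip.get_obs();c=read_camera(n);T=pose(c,o)
    v,u=np.mgrid[:400,:640];P=dep(c,np.c_[u.ravel(),v.ravel()],T).reshape(400,640,3)
    h=(abs(P[...,2]-.094)<.006)&(P[...,0]<.45)&(P[...,0]>.36)&(abs(P[...,1]-.05)<.05)
    print(n,h.sum(),P[h].mean(0).round(4),P[h].min(0).round(4),P[h].max(0).round(4))
    b=(c['color'][...,2]>150)&(c['color'][...,0]<80)&(abs(P[...,2]-.049)<.006)&(P[...,0]>.4)&(P[...,0]<.6)
    print(P[b].min(0).round(4),P[b].max(0).round(4))
print(manip.get_obs()['dq'].round(4))
E
```

```text
wrist 1570 [0.4175 0.0466 0.0933] [0.4027 0.0291 0.088 ] [0.4323 0.0642 0.0957]
[0.4771 0.0028 0.0432] [0.5369 0.0637 0.0503]<stdin>:6: RuntimeWarning: Mean of empty slice.
  ret = um.true_divide(
Traceback (most recent call last):
ValueError: zero-size array to reduction operation minimum which has no identity
```

The wrist depth puts the head centre at (0.4175, 0.0466), about 2 mm from the load centre at (0.4155, 0.046). The gripper is clear of everything and the arm is still, so I hand in.

```bash
python3 - <<'E'
from h import *
print(manip.get_obs()['dq'].round(4), manip.sign_off())
E
```

```text
the job is handed in; nothing more can be done
[ 0.002  -0.0004  0.0057  0.0006 -0.0007  0.0014] None
```

I gripped the orange knob, slid the carriage about 70 mm to the left, let go and rose about 155 mm clear. The job was handed in at about 7 s on the robot's clock; sign-off gives no verdict.

- **Tip over load:** After release, the wrist camera's depth put the read-out head, and so the tip below it, at (0.4175, 0.0466). The load measured (0.4155, 0.046) before the slide, so the gap is about 2 mm against the 13 mm allowed.
- **Load undisturbed:** In the scene view the load sits at the same pixel before and after, to within 0.2 px.
- **Load choice:** I took the middle-sized of the three white drums, the one standing on the mat. The larger and smaller ones are off the bed.
- **Checks that failed or disagreed:** The last check from the top camera found no head pixels, probably because the arm was in the way. The network's knob position from the scene camera after release was about 25 mm off; the wrist camera gave (0.505, 0.030), close to where I released it. I relied on the wrist reading.

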